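# Dock the wooden glass paddle and bolt it in

## Task

Stow the wooden paddle in its dock on the steel bench: leaving its eye on the post, push near the blade's end so that it swings, flat on the bench, past the sprung roller catch; keep pushing until the catch has sprung out behind it and the blade is pressed firmly (about 12 N) into the rubber buffer for a good second. Be gentle: never push the paddle with more than 17 N. Then let go and slide the bolt fully across behind the blade, and leave the jars and the mould where they are.

Things in the scene. Friction and masses are not known exactly. Their poses are not given: they have to be found in the camera images.
- peg: upright steel post, 14 mm in diameter, 50 mm high, fixed to the bench; the paddle pivots on it. Origin on its axis at the bench top. Its frame is the rack's frame: x points along the paddle as it lies when docked (towards the dock), z up, and the paddle always starts on the +y side and is pushed towards -y (clockwise from above).
- paddle: dark wooden paddle, 24 mm thick, 0.24 to 0.36 kg, waxed (slides easily), flat on the bench, its 16 mm eye over the post, turned 0.5 to 0.75 rad from docked at the start. Origin: eye's centre at the underside; x along the paddle, z up. Handle 30 mm wide from x = 22 to 105 mm, blade 80 mm wide (y = -40 to 40 mm) from x = 100 to 270 mm, end corners of 15 mm radius.
- paddle_eye (a point): centre of the paddle's eye, half-way up its thickness (12 mm)
- blade_end (a point): middle of the blade's outer end, half-way up its thickness, 270 mm from the eye's centre. Push on the blade's +y long edge, 200 to 215 mm from the eye.
- dock: grey dock fixed round the docked blade end. Origin at bench level 270 mm from the post along its x axis, axes parallel to the post's. On its -y side is a rubber buffer, centred 235 mm from the post, on a 5 N/mm spring (8 mm travel). Catch and buffer sit on one carriage screwed down anywhere along an arc about the post: the docked direction is 0 give or take 0.05 rad. Find it by feel.
- catch (a joint): sprung vertical steel roller (8 mm radius, 1 to 11 mm above the bench) in the way of the blade's end: 0 = sprung out, grows as it is pressed outwards, to 0.009 m. Yields at about 4 to 9 N of push; meet it slowly. It stays pressed in while the blade's end slides past it (from about 0.35 rad before docked), then springs out behind the blade a few mm before the buffer is met.
- bolt (a joint): steel bolt on the dock: 0 = drawn back, 0.036 m = fully across behind the blade. It slides towards the post (along the post's -x), rubs with about 2 N and stays where it is left. The blade blocks it unless it is docked.
- bolt_knob (a point): the bolt's upright knob: 12 mm round stem from 22 to 52 mm above the bench, 18 mm head from 52 to 62 mm. This point is on its axis, 42 mm above the bench; drawn back it lies 330 mm along x and 65 mm along y in the post's frame. Push it from its outer (+x) side or pinch it from above.
- jar_a: red-capped jar, 64 mm across, 85 mm high, bystander; origin at the centre of its underside
- jar_b: red-capped jar, 56 mm across, 70 mm high, bystander; origin at the centre of its underside
- mould: grey open cup-shaped mould, 64 mm across, 75 mm high, bystander; origin at the centre of its underside

How it is judged (in metres and radians):
On the way, in this order (a step that is already met when the one before it is completed fails the run):
1. the paddle's end presses the sprung catch in (value of joint catch above 0.0015 m and contact force between paddle and dock above 1 N), for 0.1 s.
2. the paddle is past the catch, the catch is out behind it, and the blade is pressed on the buffer with more than 7 N for 0.3 s (y of blade_end in the frame of peg below 0.025 m and value of joint catch below 0.0012 m and contact force between paddle and dock above 7 N), for 0.3 s.
At the end, for the whole second after the job is handed in: The paddle lies flat and still with its eye on the post (within 6 mm) and its blade end docked (no more than 25 mm to the +y side of the post's x axis), the catch is out behind it (less than 2 mm in) and the bolt is at least 28 mm across (y of blade_end in the frame of peg below 0.025 m and value of joint catch below 0.002 m and value of joint bolt above 0.028 m and horizontal distance between paddle_eye and peg below 0.006 m and angle between paddle's own z axis and vertical below 0.05 rad and linear speed of paddle below 0.02 m/s); the robot touches nothing.
It fails at once if the paddle is pushed with more than 17 N (contact force between any of the fingers, the arm and paddle above 17 N).
It fails at once if the paddle is lifted, tipped or taken off its post (horizontal distance between paddle_eye and peg above 0.01 m or angle between paddle's own z axis and vertical above 0.15 rad).
It fails at once if a jar or the mould is disturbed (moved more than 15 mm) (distance of any of jar_a, jar_b, mould from where it was at the start of the episode above 0.015 m).
It also fails if it takes over 67 s, if anything falls off the work surface, if the arm or the gripper's body presses on something with over 40 N, if the wrist force passes 120 N, or if a joint passes its speed limit or range.

## Robot

A 6-joint arm with a two-finger parallel gripper is mounted at the origin on the work surface. World frame = base frame: x ahead of the robot, y to its left, z up, the work surface at z = 0. Lengths are in mm, angles in rad, forces in N, time in s.
With the tool pointing down it reaches from about 350 to 875 mm from the base axis. Payload 4.2 kg.
Tool frame: the origin (TCP) lies midway between the tips of the shut fingers; the grasp point (between the pads) lies 19 mm behind it (arm.grasp_offset is the distance from the TCP to the grasp point, in mm); z points along the fingers, y is the direction in which the jaws open and shut (so a half turn about z gives the same grasp; the last joint's range is limited). The gripper opens to 85 mm and grips with 20 to 120 N. Pads are 22 mm wide; open, the fingers measure 114 mm over their backs; the gripper's body (76 mm by 85 mm) begins 54 mm behind the grasp point. The pads swing forward as they close: fully open they stand 13 mm farther back than shut.
Start: joints at [1.385, 0.385, 0.008, 0, -1.194, -0.259], TCP at [268.89, 564.179, 231.312] pointing down, gripper open.
Joint ranges: [-3.14, 3.14], [-1.21, 2.06], [-1.07, 1.41], [-3.16, 2.05], [-2.99, -0.16], [-3.1, 3.1]. Speed limits (rad/s): [2.79, 2.79, 3.14, 3.14, 3.14, 3.14].

## Interface

Orientations are given as a unit quaternion [x, y, z, w].
In Python, from bench import arm gives the robot as it stands.
- The arm moves only by the tool move_arm, never from a script. Its argument "moves" is a list of rows, each an object with "gripper": the gripper's target within -1 to 1 (fully open at 1, half-way at 0, shut at -1); "xyz": the shift along the tool's x, y, z in cm, a list of three; "angular": the turn, a rotation vector about the tool's x, y, z in rad, a list of three. In form: [{"gripper": gripper, "xyz": [dx, dy, dz], "angular": [wx, wy, wz]}, ...]. A call has 1 to 10 rows; each row is the pose to reach, as a shift and turn from the pose commanded when the call began, along the tool's axes at that moment; what a row does not reach only later rows make up. A row lasts 1/8 s, in which the tool goes at most 62.5 mm and 10.7 degrees, less where a joint would pass 70% of its speed; a pose out of reach is approached as far as the arm can. A call with a gripper value outside its range is refused whole. The fingers move at their own pace and stop on an object; the grip force is fixed at half the most. Time passes only in rows, so rows that repeat a pose let the fingers close. It gives the time, the measured TCP pose, the force and the opening at its end, in the units of the state.
- arm.read_state(): the state, without advancing time (a new reading comes with each control period).
- arm.get_image(name): name is "side" or "top"; returns (picture, depth): 480x640x3 uint8, blue, green, red; 480x640 float32, mm along the optical axis (not along the pixel's ray), 0 where there is no reading.
- arm.get_calibration(name): a dict with "camera_matrix" (3x3 intrinsics, pixels), "k1" (the pictures are not rectified: a ray, as slopes to the right and down, at radius r is drawn at 1 + k1 r^2 times it, then the intrinsics apply), "R" (3x3) and "t" (3): a world point X has camera coordinates R X + t. Camera axes: x right, y down, z forward; pixel columns grow to the right and rows downward; lengths in mm; the calibration is good to about 2 mm. A picture is of the moment at which its call begins. get_calibration takes no time and is no camera call.
- arm.job_done(): hands the job in, once; it reports no verdict.
The state is a dict: "clock": time; "joints": joint angles; "joint_vel": joint speeds; "joint_efforts": joint torques, N m; "position": TCP position; "ee_rot": TCP orientation; "contact_force": force on the tool from outside, world axes, zero at the start; "wrist_torque": the same for the moment, N m; "gripper_width": finger opening in mm.
Only numpy, scipy, OpenCV 4.12 (cv2) and the standard library are available. Lean on these libraries where they do the work, as an engineer would, in place of code of your own. Each camera call takes 0.05 s, during which the arm holds its last target. There are 200 camera calls.

## Working session

There is one attempt and no reset: what is moved stays moved. The work goes in short steps, Python scripts to look and compute and a tool call to move; the robot and the scene stay as the last step left them, time stands still between calls to the robot, and variables do not carry over. Pictures are saved under pics/ and viewed, about 8 in all and at most 12, crops included, and the job is handed in when it is done.

Besides the shell and the picture viewer there is one more tool, called after ">>>" by a JSON object that holds its "op" and its "data". move_arm: Moves the arm, as the interface text tells. Its arguments: {"type":"object","properties":{"moves":{"type":"array","items":{"type":"object","properties":{"gripper":{"type":"number"},"xyz":{"type":"array","items":{"type":"number"}},"angular":{"type":"array","items":{"type":"number"}}}}}},"required":["moves"]}

```bash
mkdir -p pics; ls; cat > h.py <<'E'
import numpy as np, cv2
from bench import arm
def grab(n,f):
    p,d=arm.get_image(n); cv2.imwrite(f'pics/{f}.png',p); np.save(f'pics/{f}.npy',d); return p,d
def rays(n,uv):
    c=arm.get_calibration(n);K=np.array(c['camera_matrix'],float);k1=c['k1']
    s=cv2.undistortPoints(np.array(uv,float).reshape(-1,1,2),K,np.array([k1,0,0,0.]))[:,0]
    return c,s
def atz(n,uv,z):
    "world point at height z seen at pixel"
    c,s=rays(n,uv);R=np.array(c['R']);t=np.array(c['t']).ravel()
    d=np.c_[s,np.ones(len(s))]@R; o=-R.T@t
    return o+d*((np.broadcast_to(z,len(s))-o[2])/d[:,2])[:,None]
def atd(n,uv,dep):
    c,s=rays(n,uv);R=np.array(c['R']);t=np.array(c['t']).ravel()
    u=np.round(np.array(uv)).astype(int); zz=dep[u[:,1],u[:,0]]
    return (np.c_[s,np.ones(len(s))]*zz[:,None]-t)@R
E
python3 - <<'E'
from h import *
grab('top','t0');grab('side','s0')
print(arm.read_state())
for n in('top','side'):
    c=arm.get_calibration(n);print(n,-np.array(c['R']).T@np.array(c['t']).ravel())
E
```

```text
pics
{'clock': 0.1, 'joints': array([ 1.38459588e+00,  3.85462977e-01,  6.77985387e-03, -4.56392812e-04,
       -1.19402268e+00, -2.58570114e-01]), 'joint_vel': array([-3.76572487e-05, -2.21911915e-04,  2.99205733e-03,  3.01079648e-03,
       -5.31646822e-05, -1.23264532e-03]), 'joint_efforts': array([-5.66149756e-04, -3.93321025e+01,  1.88928473e+01,  4.19796824e+00,
       -2.63265581e-03,  5.31983673e-06]), 'position': array([268.67753021, 563.72154549, 230.34467768]), 'ee_rot': array([ 9.75355103e-01, -2.20638771e-01, -1.77431372e-04,  9.61784940e-04]), 'contact_force': array([0.57690698, 0.71421751, 0.45838941]), 'wrist_torque': array([ 0.03040149,  0.03083048, -0.01905962]), 'gripper_width': 85.0952452543377}
top [ 466.23619734   -7.31699088 1061.28743113]
side [ 419.5169965  -681.45971885  736.40663113]
```

View pics/t0.png

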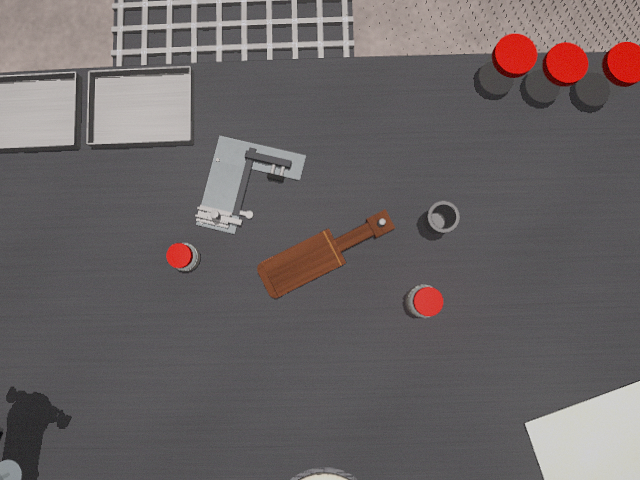

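View pics/s0.png

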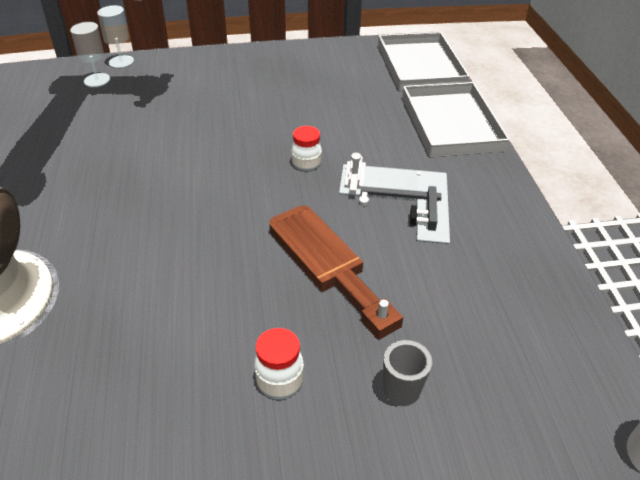

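The top view shows the post at (382,222), the blade end near (267,282), the dock at (200-305,137-232), jars at (180,256) and (428,301), and the mould at (443,217). I'll convert these to world positions and zoom in on the dock.

```bash
python3 - <<'E'
from h import *
p=cv2.imread('pics/t0.png');d=np.load('pics/t0.npy')
q=cv2.imread('pics/s0.png')
a=cv2.resize(p[125:310,150:410],None,fx=3,fy=3,interpolation=cv2.INTER_CUBIC)
cv2.imwrite('pics/t0c.png',a)
b=cv2.resize(q[140:345,255:460],None,fx=2.9,fy=2.9,interpolation=cv2.INTER_CUBIC)
cv2.imwrite('pics/s0c.png',b)
print('peg',atz('top',[[382,222]],50),atz('side',[[384,302]],50))
hsv=cv2.cvtColor(p,cv2.COLOR_BGR2HSV)
# paddle mask
m=cv2.inRange(hsv,(2,80,30),(18,255,200));m[:200]=0;m[310:]=0;m[:,:255]=0;m[:,400:]=0
c=max(cv2.findContours(m,0,1)[0],key=cv2.contourArea)
u=c[:,0,:].astype(float);W=atz('top',u,24)
m2=m.copy();m2[:,335:]=0
c2=max(cv2.findContours(m2,0,1)[0],key=cv2.contourArea)[:,0,:]
r=cv2.minAreaRect(atz('top',c2.astype(float),24)[:,:2].astype(np.float32));print('blade',r,cv2.boxPoints(r))
for n,uv,z in(('jarA',[428,301],85),('jarB',[179,255],70),('mould',[443,216],75)):print(n,atz('top',[uv],z),atd('top',[uv],d))
for uv in([219,138],[305,155],[300,180],[236,233],[197,222]):print(uv,atz('top',[uv],5),atd('top',[uv],d))
E
```

```text
peg [[ 602.54114153 -131.49880671   50.        ]] [[ 604.03186729 -130.90772763   50.        ]]
blade ((524.6944580078125, 35.603187561035156), (80.46617889404297, 170.24014282226562), 25.072416305541992) [[452.18164   95.653336]
 [524.32324  -58.545578]
 [597.2073   -24.44696 ]
 [525.0657   129.75195 ]]
jarA [[ 443.71226938 -209.05139261   85.        ]] [[ 443.71522968 -209.02487884   85.12831256]]
jarB [[546.11822264 271.84776546  70.        ]] [[545.91820431 271.14875882  72.48210591]]
mould [[ 607.6191587  -247.95517016   75.        ]] [[ 617.04274885 -263.99441248    9.26104224]]
[219, 138] [[800.04634736 203.31627089   5.        ]] [[799.20801612 202.78728624   7.65276163]]
[305, 155] [[756.56615412  20.19587937   5.        ]] [[756.1669544   20.15804954   6.45238078]]
[300, 180] [[702.95262353  32.10448572   5.        ]] [[703.48911156  32.19382954   2.60605729]]
[236, 233] [[594.29503027 169.13955072   5.        ]] [[594.7359903  169.74716427   1.36276132]]
[197, 222] [[620.06329846 251.5263382    5.        ]] [[619.80828279 251.09722588   6.75112084]]
```

View pics/t0c.png

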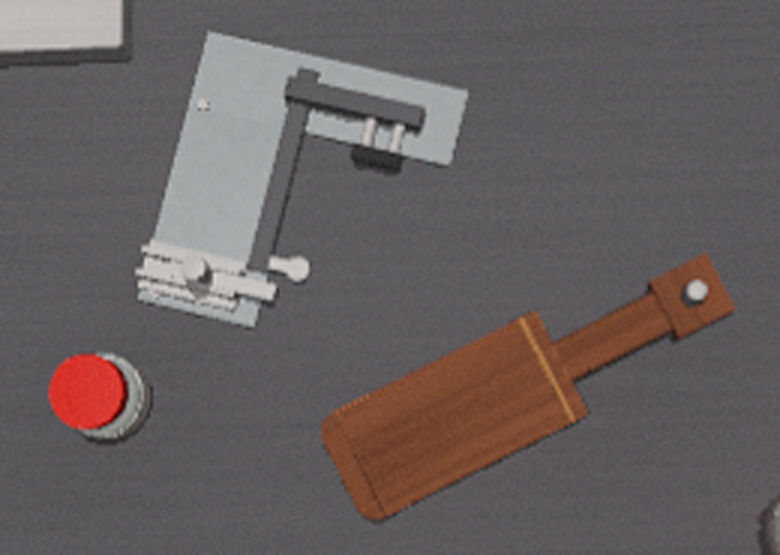

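View pics/s0c.png

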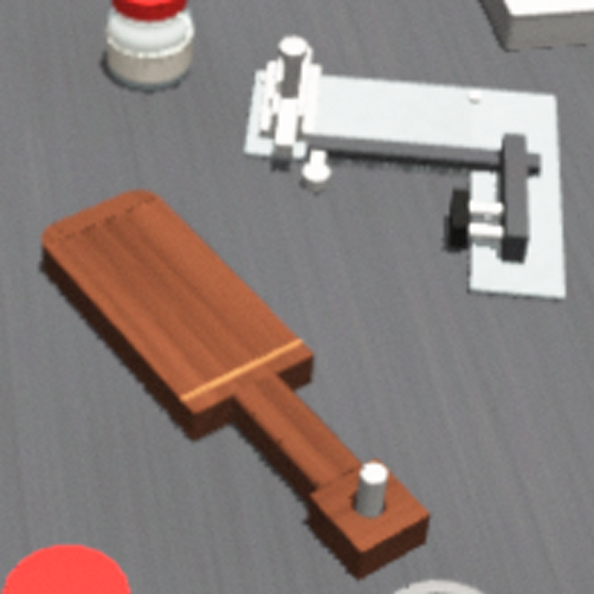

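```bash
cat >> h.py <<'E'
PEG=np.array([603.,-131.3])
E
python3 - <<'E'
from h import *
for n,uv in(('top',[150+196/3,125+266/3]),('side',[255+293/2.9,140+44/2.9])):
    k=atz(n,[uv],62)[0,:2];e=k-PEG
    print(n,k,np.hypot(*e),'phi',np.arctan2(e[1],e[0])-np.arctan2(65,330))
p=cv2.imread('pics/t0.png')
# dark bar ends & catch roller & buffer
for nm,uv,z in(('bar top',[296,100],25),('bar bot',[260,255],25),('roller',[297,267],11),('rollr2',[275,263],11),('buf',[377,163],20),('plateTL',[208,31],3),('plateTR',[468,92],3),('plateBR',[452,166],3),('plateBL',[138,298],3),('bolttip',[275,292],20)):
    w=atz('top',[[150+uv[0]/3,125+uv[1]/3]],z)[0,:2]
    ph=1.27;e=w-PEG;c,s=np.cos(ph),np.sin(ph);print(nm,w.round(),'rack',np.round([c*e[0]+s*e[1],-s*e[0]+c*e[1]]))
E
```

```text
top [627.4082147  200.56081281] 332.75720882578815 phi 1.3028988510100192
side [627.05376968 203.89924299] 336.06117945599857 phi 1.3046793872832945
bar top [748. 137.] rack [300. -59.]
bar bot [640. 164.] rack [293.  52.]
roller [633. 140.] rack [268.  52.]
rollr2 [636. 156.] rack [284.  53.]
buf [703.  82.] rack [233. -32.]
plateTL [807. 203.] rack [380. -95.]
plateTR [756.  18.] rack [ 188. -101.]
plateBR [703.  31.] rack [184. -47.]
plateBL [615. 254.] rack [372. 102.]
bolttip [614. 155.] rack [276.  74.]
```

```bash
cat >> h.py <<'E'
import json
from scipy.spatial.transform import Rotation as Ro
def tool():
    s=arm.read_state(); X=Ro.from_quat(s['ee_rot']).as_matrix()[:,0]
    return s,np.arctan2(X[1],X[0])
def cmd(set=None):
    if set is not None: json.dump(list(map(float,set)),open('cmd.json','w'))
    return np.array(json.load(open('cmd.json')))
def apply(xyz,wz,c=None):
    "commanded pose (x,y,z mm, yaw) after a row (cm, rad)"
    c=cmd() if c is None else c
    a,b=np.cos(c[3]),np.sin(c[3]);X,Y=np.array([a,b]),np.array([b,-a])
    return np.r_[c[:2]+10*(xyz[0]*X+xyz[1]*Y),c[2]-10*xyz[2],c[3]-wz]
def rel(t,c=None):
    "row (cm, rad) from commanded pose to pose t"
    c=cmd() if c is None else c
    a,b=np.cos(c[3]),np.sin(c[3]);d=(np.array(t[:2])-c[:2])/10
    return np.round([a*d[0]+b*d[1],b*d[0]-a*d[1],(c[2]-t[2])/10,c[3]-t[3]],3)
def push(th,gap,z,r=208):
    return np.r_[PEG+r*np.array([np.cos(th),np.sin(th)])+(51+gap)*np.array([-np.sin(th),np.cos(th)]),z,th-np.pi/2]
def report():
    s,y=tool();t=s['position'];f=s['contact_force'];e=t[:2]-PEG
    print('t',round(s['clock'],2),'tcp',t.round(1),'yaw',round(y,4),'F',f.round(2),'along tool x,y',round(f[0]*np.cos(y)+f[1]*np.sin(y),2),round(f[0]*np.sin(y)-f[1]*np.cos(y),2),'w',round(s['gripper_width'],1))
    print('cmd',cmd().round(3))
E
python3 - <<'E'
from h import *
_,y=tool();print(y)
cmd([268.89,564.179,231.312,y])
t=push(2.009,30,120);print(t,rel(t))
E
```

```text
-0.4449388059722391
[4.41396040e+02 2.26777911e+01 1.20000000e+02 4.38203673e-01] [38.877 41.453 11.131 -0.883]
```

>>> {"op": "move_arm", "data": {"moves": [{"gripper":-1,"xyz":[2,2,0],"angular":[0,0,-0.05]},{"gripper":-1,"xyz":[6,6.5,0.5],"angular":[0,0,-0.15]},{"gripper":-1,"xyz":[10,10.5,1],"angular":[0,0,-0.25]},{"gripper":-1,"xyz":[14,15,1.5],"angular":[0,0,-0.35]},{"gripper":-1,"xyz":[18,19,2],"angular":[0,0,-0.45]},{"gripper":-1,"xyz":[22,23.5,2.5],"angular":[0,0,-0.55]},{"gripper":-1,"xyz":[26,28,3],"angular":[0,0,-0.65]},{"gripper":-1,"xyz":[30,32,4],"angular":[0,0,-0.75]},{"gripper":-1,"xyz":[34,36.5,5],"angular":[0,0,-0.85]},{"gripper":-1,"xyz":[37,39.5,6],"angular":[0,0,-0.883]}]}}

```text
clock: 1.35
position: [432.8, 46.1, 170.9]
ee_rot: [0.976, 0.217, -0.0, -0.0]
contact_force: [0.4, 0.1, 0.4]
gripper_width: -0.1
```

```bash
python3 - <<'E'
from h import *
cmd(apply([37,39.5,6],-0.883));report()
print(rel(push(2.009,30,9)))
E
```

```text
t 1.35 tcp [432.8  46.1 170.9] yaw 0.4384 F [0.36 0.11 0.43] along tool x,y 0.37 0.05 w -0.1
cmd [432.857  48.388 171.312   0.438]
[-0.317  2.691 16.231 -0.   ]
```

>>> {"op": "move_arm", "data": {"moves": [{"gripper":-1,"xyz":[-0.3,2.7,3],"angular":[0,0,0]},{"gripper":-1,"xyz":[-0.3,2.7,7],"angular":[0,0,0]},{"gripper":-1,"xyz":[-0.3,2.7,11],"angular":[0,0,0]},{"gripper":-1,"xyz":[-0.3,2.7,14],"angular":[0,0,0]},{"gripper":-1,"xyz":[-0.3,2.7,15.5],"angular":[0,0,0]},{"gripper":-1,"xyz":[-0.3,2.7,16.2],"angular":[0,0,0]},{"gripper":-1,"xyz":[-0.3,2.7,16.2],"angular":[0,0,0]}]}}

```text
clock: 2.22
position: [441.6, 22.6, 9.2]
ee_rot: [0.976, 0.217, -0.0, 0.0]
contact_force: [0.1, -0.4, -0.0]
gripper_width: 0.3
```

```bash
python3 - <<'E'
from h import *
cmd(apply([-.3,2.7,16.2],0));report()
for g in range(25,-8,-4):print(g,rel(push(2.009,g,9)))
p,d=grab('side','s1')
cv2.imwrite('pics/s1c.png',cv2.resize(p[120:345,205:460],None,fx=2.6,fy=2.6))
E
```

```text
t 2.23 tcp [441.6  22.6   9.2] yaw 0.4383 F [ 0.12 -0.45 -0.02] along tool x,y -0.08 0.45 w 0.3
cmd [4.41593e+02 2.26650e+01 9.31200e+00 4.38000e-01]
25 [ 0.483 -0.01   0.031 -0.   ]
21 [ 0.883 -0.01   0.031 -0.   ]
17 [ 1.283 -0.01   0.031 -0.   ]
13 [ 1.683 -0.01   0.031 -0.   ]
9 [ 2.083 -0.01   0.031 -0.   ]
5 [ 2.483 -0.01   0.031 -0.   ]
1 [ 2.883 -0.01   0.031 -0.   ]
-3 [ 3.283 -0.01   0.031 -0.   ]
-7 [ 3.683 -0.01   0.031 -0.   ]
```

View pics/s1c.png

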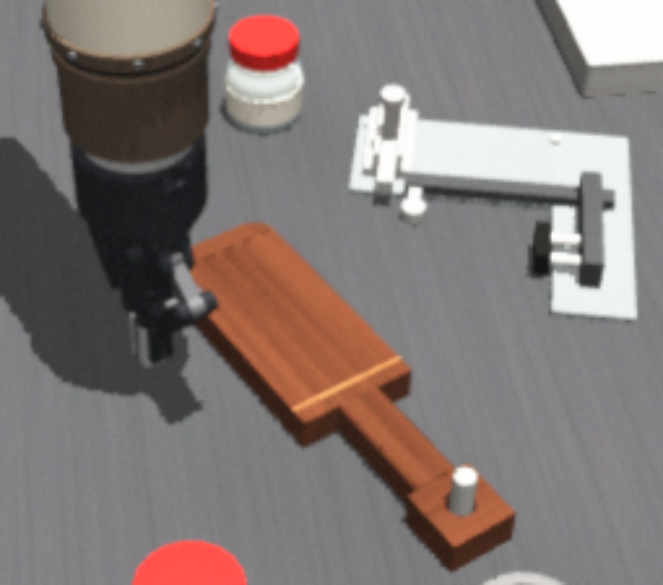

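The fingers (150,340 in the crop) stand about 30 mm off the blade's +y edge, and nothing is in the way. I'll approach slowly.

>>> {"op": "move_arm", "data": {"moves": [{"gripper":-1,"xyz":[0.6,0,0],"angular":[0,0,0]},{"gripper":-1,"xyz":[1.2,0,0],"angular":[0,0,0]},{"gripper":-1,"xyz":[1.7,0,0],"angular":[0,0,0]},{"gripper":-1,"xyz":[2.0,0,0],"angular":[0,0,0]},{"gripper":-1,"xyz":[2.2,0,0],"angular":[0,0,0]},{"gripper":-1,"xyz":[2.4,0,0],"angular":[0,0,0]},{"gripper":-1,"xyz":[2.6,0,0],"angular":[0,0,0]},{"gripper":-1,"xyz":[2.8,0,0],"angular":[0,0,0]},{"gripper":-1,"xyz":[3.0,0,0],"angular":[0,0,0]},{"gripper":-1,"xyz":[3.2,0,0],"angular":[0,0,0]}]}}

```text
clock: 3.52
position: [470.2, 36.1, 9.2]
ee_rot: [0.976, 0.217, -0.001, 0.0]
contact_force: [-1.3, -0.9, -0.2]
gripper_width: -0.1
```

```bash
python3 - <<'E'
from h import *
cmd(apply([3.2,0,0],0));report()
# arc from here, theta steps 0.02 rad (gap 0)
for th in np.arange(1.99,1.75,-0.02):print(round(th,3),rel(push(th,-1,9)))
E
```

```text
t 3.52 tcp [470.2  36.1   9.2] yaw 0.438 F [-1.3  -0.94 -0.22] along tool x,y -1.58 0.3 w -0.1
cmd [4.70571e+02 3.62390e+01 9.31200e+00 4.38000e-01]
1.99 [ 0.279 -0.101  0.031  0.019]
1.97 [ 0.697 -0.189  0.031  0.039]
1.95 [ 1.118 -0.269  0.031  0.059]
1.93 [ 1.54  -0.34   0.031  0.079]
1.91 [ 1.963 -0.403  0.031  0.099]
1.89 [ 2.387 -0.457  0.031  0.119]
1.87 [ 2.813 -0.502  0.031  0.139]
1.85 [ 3.239 -0.54   0.031  0.159]
1.83 [ 3.666 -0.568  0.031  0.179]
1.81 [ 4.093 -0.588  0.031  0.199]
1.79 [ 4.521 -0.6    0.031  0.219]
1.77 [ 4.949 -0.603  0.031  0.239]
```

>>> {"op": "move_arm", "data": {"moves": [{"gripper":-1,"xyz":[0.28,-0.1,0],"angular":[0,0,0.02]},{"gripper":-1,"xyz":[0.7,-0.19,0],"angular":[0,0,0.04]},{"gripper":-1,"xyz":[1.12,-0.27,0],"angular":[0,0,0.06]},{"gripper":-1,"xyz":[1.54,-0.34,0],"angular":[0,0,0.08]},{"gripper":-1,"xyz":[1.96,-0.4,0],"angular":[0,0,0.1]},{"gripper":-1,"xyz":[2.39,-0.46,0],"angular":[0,0,0.12]},{"gripper":-1,"xyz":[2.81,-0.5,0],"angular":[0,0,0.14]},{"gripper":-1,"xyz":[3.24,-0.54,0],"angular":[0,0,0.16]},{"gripper":-1,"xyz":[3.67,-0.57,0],"angular":[0,0,0.18]},{"gripper":-1,"xyz":[4.1,-0.59,0],"angular":[0,0,0.2]}]}}

```text
clock: 4.78
position: [505.5, 59.1, 9.3]
ee_rot: [0.993, 0.118, 0.0, -0.0]
contact_force: [0.2, -0.3, 0.0]
gripper_width: -0.2
```

```bash
python3 - <<'E'
from h import *
cmd(apply([4.1,-.59,0],0.2));report()
for th in np.arange(1.80,1.64,-0.01):print(round(th,3),rel(push(th,-1,9)))
E
```

```text
t 4.78 tcp [505.5  59.1   9.3] yaw 0.2368 F [ 0.2  -0.33  0.04] along tool x,y 0.11 0.37 w -0.2
cmd [5.05197e+02 5.89740e+01 9.31200e+00 2.38000e-01]
1.8 [ 0.202 -0.046  0.031  0.009]
1.79 [ 0.411 -0.093  0.031  0.019]
1.78 [ 0.62  -0.138  0.031  0.029]
1.77 [ 0.829 -0.181  0.031  0.039]
1.76 [ 1.039 -0.222  0.031  0.049]
1.75 [ 1.25  -0.261  0.031  0.059]
1.74 [ 1.46  -0.298  0.031  0.069]
1.73 [ 1.672 -0.332  0.031  0.079]
1.72 [ 1.883 -0.365  0.031  0.089]
1.71 [ 2.095 -0.395  0.031  0.099]
1.7 [ 2.307 -0.423  0.031  0.109]
1.69 [ 2.519 -0.449  0.031  0.119]
1.68 [ 2.732 -0.473  0.031  0.129]
1.67 [ 2.945 -0.495  0.031  0.139]
1.66 [ 3.158 -0.514  0.031  0.149]
1.65 [ 3.371 -0.532  0.031  0.159]
1.64 [ 3.584 -0.547  0.031  0.169]
```

>>> {"op": "move_arm", "data": {"moves": [{"gripper":-1,"xyz":[0.2,-0.05,0],"angular":[0,0,0.01]},{"gripper":-1,"xyz":[0.41,-0.09,0],"angular":[0,0,0.02]},{"gripper":-1,"xyz":[0.62,-0.14,0],"angular":[0,0,0.03]},{"gripper":-1,"xyz":[0.83,-0.18,0],"angular":[0,0,0.04]},{"gripper":-1,"xyz":[1.04,-0.22,0],"angular":[0,0,0.05]},{"gripper":-1,"xyz":[1.25,-0.26,0],"angular":[0,0,0.06]},{"gripper":-1,"xyz":[1.46,-0.3,0],"angular":[0,0,0.07]},{"gripper":-1,"xyz":[1.67,-0.33,0],"angular":[0,0,0.08]},{"gripper":-1,"xyz":[1.88,-0.36,0],"angular":[0,0,0.09]},{"gripper":-1,"xyz":[2.1,-0.4,0],"angular":[0,0,0.1]}]}}

```text
clock: 6.02
position: [524.8, 67.9, 9.3]
ee_rot: [0.998, 0.069, -0.0, 0.0]
contact_force: [-1.0, 0.5, 0.9]
gripper_width: -0.0
```

```bash
python3 - <<'E'
from h import *
cmd(apply([2.1,-.4,0],0.1));report()
for th in np.arange(1.70,1.60,-0.005):print(round(th,3),rel(push(th,-1,9)))
p,d=grab('top','t1')
cv2.imwrite('pics/t1c.png',cv2.resize(p[125:310,150:410],None,fx=3,fy=3,interpolation=cv2.INTER_CUBIC))
E
```

```text
t 6.03 tcp [524.8  67.9   9.3] yaw 0.1375 F [-1.05  0.48  0.86] along tool x,y -0.97 -0.62 w -0.0
cmd [5.24662e+02 6.78130e+01 9.31200e+00 1.38000e-01]
1.7 [ 0.203 -0.044  0.031  0.009]
1.695 [ 0.308 -0.067  0.031  0.014]
1.69 [ 0.412 -0.091  0.031  0.019]
1.685 [ 0.517 -0.113  0.031  0.024]
1.68 [ 0.621 -0.136  0.031  0.029]
1.675 [ 0.726 -0.157  0.031  0.034]
1.67 [ 0.831 -0.179  0.031  0.039]
1.665 [ 0.936 -0.199  0.031  0.044]
1.66 [ 1.041 -0.219  0.031  0.049]
1.655 [ 1.146 -0.239  0.031  0.054]
1.65 [ 1.251 -0.258  0.031  0.059]
1.645 [ 1.357 -0.277  0.031  0.064]
1.64 [ 1.462 -0.295  0.031  0.069]
1.635 [ 1.568 -0.312  0.031  0.074]
1.63 [ 1.673 -0.329  0.031  0.079]
1.625 [ 1.779 -0.346  0.031  0.084]
1.62 [ 1.885 -0.362  0.031  0.089]
1.615 [ 1.99  -0.377  0.031  0.094]
1.61 [ 2.096 -0.392  0.031  0.099]
1.605 [ 2.202 -0.406  0.031  0.104]
```

View pics/t1c.png

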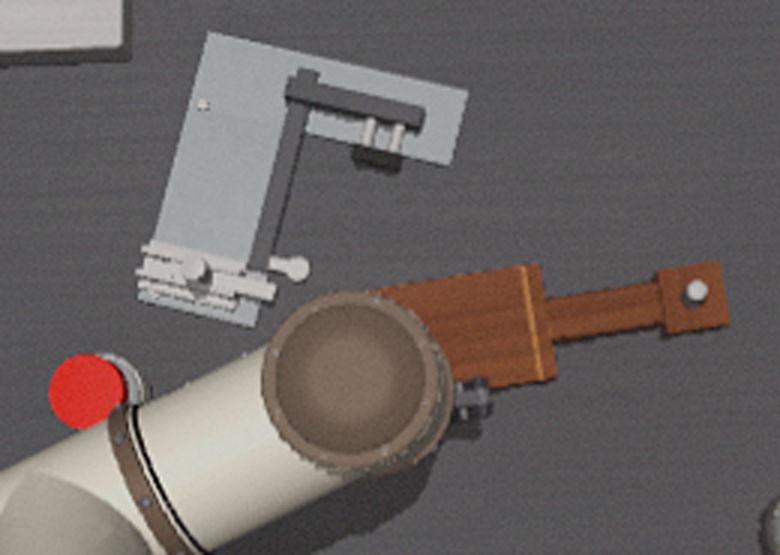

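The paddle's leading corner is now just short of the roller (297,267 in the crop). From here I creep at 1 mm per row.

>>> {"op": "move_arm", "data": {"moves": [{"gripper":-1,"xyz":[0.1,-0.02,0],"angular":[0,0,0.005]},{"gripper":-1,"xyz":[0.2,-0.04,0],"angular":[0,0,0.01]},{"gripper":-1,"xyz":[0.3,-0.07,0],"angular":[0,0,0.015]},{"gripper":-1,"xyz":[0.4,-0.09,0],"angular":[0,0,0.02]},{"gripper":-1,"xyz":[0.5,-0.11,0],"angular":[0,0,0.024]},{"gripper":-1,"xyz":[0.6,-0.13,0],"angular":[0,0,0.029]}]}}

```text
clock: 6.82
position: [530.6, 70.0, 9.3]
ee_rot: [0.999, 0.054, 0.0, 0.0]
contact_force: [-1.5, 0.2, -0.8]
gripper_width: -0.1
```

```bash
python3 - <<'E'
from h import *
cmd(apply([.6,-.13,0],0.029));report()
E
```

```text
t 6.83 tcp [530.6  70.    9.3] yaw 0.1089 F [-1.51  0.22 -0.8 ] along tool x,y -1.48 -0.38 w -0.1
cmd [5.30426e+02 6.99260e+01 9.31200e+00 1.09000e-01]
```

>>> {"op": "move_arm", "data": {"moves": [{"gripper":-1,"xyz":[0.1,-0.02,0],"angular":[0,0,0.005]},{"gripper":-1,"xyz":[0.2,-0.04,0],"angular":[0,0,0.01]},{"gripper":-1,"xyz":[0.3,-0.07,0],"angular":[0,0,0.015]},{"gripper":-1,"xyz":[0.4,-0.09,0],"angular":[0,0,0.02]},{"gripper":-1,"xyz":[0.5,-0.11,0],"angular":[0,0,0.024]},{"gripper":-1,"xyz":[0.6,-0.13,0],"angular":[0,0,0.029]}]}}

```text
clock: 7.58
position: [536.4, 71.9, 9.3]
ee_rot: [0.999, 0.04, -0.0, 0.0]
contact_force: [-1.7, -0.3, -0.1]
gripper_width: 0.5
```

```bash
python3 - <<'E'
from h import *
cmd(apply([.6,-.13,0],0.029));report()
E
```

```text
t 7.58 tcp [536.4  71.9   9.3] yaw 0.0799 F [-1.65 -0.31 -0.08] along tool x,y -1.67 0.18 w 0.5
cmd [5.36249e+02 7.18720e+01 9.31200e+00 8.00000e-02]
```

>>> {"op": "move_arm", "data": {"moves": [{"gripper":-1,"xyz":[0.1,-0.02,0],"angular":[0,0,0.005]},{"gripper":-1,"xyz":[0.2,-0.04,0],"angular":[0,0,0.01]},{"gripper":-1,"xyz":[0.3,-0.07,0],"angular":[0,0,0.015]},{"gripper":-1,"xyz":[0.4,-0.09,0],"angular":[0,0,0.02]},{"gripper":-1,"xyz":[0.5,-0.11,0],"angular":[0,0,0.024]}]}}

```text
clock: 8.2
position: [541.3, 73.4, 9.3]
ee_rot: [1.0, 0.028, -0.0, 0.0]
contact_force: [-0.9, -0.1, -0.3]
gripper_width: 0.2
```

```bash
python3 - <<'E'
from h import *
cmd(apply([.5,-.11,0],0.024));report()
E
```

```text
t 8.2 tcp [541.3  73.4   9.3] yaw 0.0559 F [-0.88 -0.07 -0.32] along tool x,y -0.89 0.02 w 0.2
cmd [5.41145e+02 7.33680e+01 9.31200e+00 5.60000e-02]
```

>>> {"op": "move_arm", "data": {"moves": [{"gripper":-1,"xyz":[0.1,-0.02,0],"angular":[0,0,0.005]},{"gripper":-1,"xyz":[0.2,-0.04,0],"angular":[0,0,0.01]},{"gripper":-1,"xyz":[0.3,-0.07,0],"angular":[0,0,0.015]},{"gripper":-1,"xyz":[0.4,-0.09,0],"angular":[0,0,0.02]},{"gripper":-1,"xyz":[0.5,-0.11,0],"angular":[0,0,0.024]}]}}

```text
clock: 8.82
position: [543.1, 73.7, 8.6]
ee_rot: [1.0, 0.015, -0.003, 0.001]
contact_force: [-8.6, -0.6, 4.1]
gripper_width: 0.1
```

```bash
python3 - <<'E'
from h import *
cmd(apply([.5,-.11,0],0.024));report()
p,d=grab('side','s2')
cv2.imwrite('pics/s2c.png',cv2.resize(p[130:280,280:480],None,fx=3.5,fy=3.5,interpolation=cv2.INTER_CUBIC))
E
```

```text
t 8.82 tcp [543.1  73.7   8.6] yaw 0.0309 F [-8.6  -0.64  4.15] along tool x,y -8.61 0.38 w 0.1
cmd [5.46075e+02 7.47470e+01 9.31200e+00 3.20000e-02]
```

View pics/s2c.png

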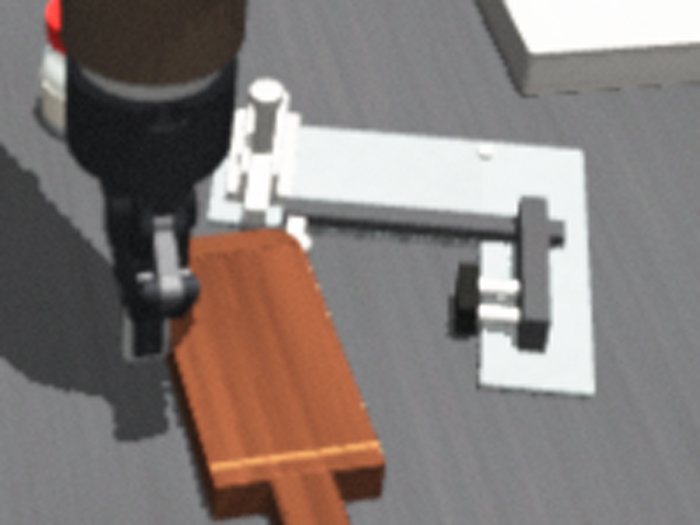

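The corner (300,240 in the crop) is against the roller. At 8.6 N the lag is about 3 mm, so the arm's stiffness is about 3 N/mm. I'll use half-millimetre steps now.

>>> {"op": "move_arm", "data": {"moves": [{"gripper":-1,"xyz":[0.04,-0.01,0],"angular":[0,0,0.002]},{"gripper":-1,"xyz":[0.08,-0.02,0],"angular":[0,0,0.004]},{"gripper":-1,"xyz":[0.08,-0.02,0],"angular":[0,0,0.004]}]}}

```text
clock: 9.25
position: [543.6, 73.9, 8.6]
ee_rot: [1.0, 0.014, -0.004, 0.001]
contact_force: [-8.0, -0.1, 3.8]
gripper_width: -0.0
```

```bash
python3 - <<'E'
from h import *
cmd(apply([.08,-.02,0],0.004));report()
E
```

```text
t 9.25 tcp [543.6  73.9   8.6] yaw 0.0271 F [-8.01 -0.15  3.8 ] along tool x,y -8.01 -0.07 w -0.0
cmd [5.46868e+02 7.49720e+01 9.31200e+00 2.80000e-02]
```

>>> {"op": "move_arm", "data": {"moves": [{"gripper":-1,"xyz":[0.05,-0.01,0],"angular":[0,0,0.002]},{"gripper":-1,"xyz":[0.1,-0.02,0],"angular":[0,0,0.005]},{"gripper":-1,"xyz":[0.15,-0.03,0],"angular":[0,0,0.007]},{"gripper":-1,"xyz":[0.15,-0.03,0],"angular":[0,0,0.007]}]}}

```text
clock: 9.75
position: [545.7, 74.4, 8.6]
ee_rot: [1.0, 0.01, -0.003, 0.001]
contact_force: [-6.3, -0.3, 2.4]
gripper_width: -0.2
```

```bash
python3 - <<'E'
from h import *
cmd(apply([.15,-.03,0],0.007));report()
E
```

```text
t 9.75 tcp [545.7  74.4   8.6] yaw 0.0202 F [-6.25 -0.3   2.4 ] along tool x,y -6.26 0.17 w -0.2
cmd [5.48359e+02 7.53140e+01 9.31200e+00 2.10000e-02]
```

>>> {"op": "move_arm", "data": {"moves": [{"gripper":-1,"xyz":[0.07,-0.02,0],"angular":[0,0,0.003]},{"gripper":-1,"xyz":[0.14,-0.03,0],"angular":[0,0,0.007]},{"gripper":-1,"xyz":[0.21,-0.05,0],"angular":[0,0,0.01]},{"gripper":-1,"xyz":[0.28,-0.06,0],"angular":[0,0,0.013]},{"gripper":-1,"xyz":[0.35,-0.08,0],"angular":[0,0,0.017]},{"gripper":-1,"xyz":[0.42,-0.09,0],"angular":[0,0,0.02]}]}}

```text
clock: 10.5
position: [552.6, 76.3, 9.1]
ee_rot: [1.0, 0.0, -0.0, -0.0]
contact_force: [-3.9, 0.2, -1.1]
gripper_width: -0.3
```

```bash
python3 - <<'E'
from h import *
cmd(apply([.42,-.09,0],0.02));report()
E
```

```text
t 10.5 tcp [552.6  76.3   9.1] yaw 0.0008 F [-3.88  0.18 -1.14] along tool x,y -3.88 -0.18 w -0.3
cmd [5.52539e+02 7.63020e+01 9.31200e+00 1.00000e-03]
```

```bash
python3 - <<'E'
from h import *
for th in np.arange(1.56,1.34,-0.01):print(round(th,3),rel(push(th,-1,9)))
E
```

```text
1.56 [ 0.271 -0.092  0.031  0.012]
1.55 [ 0.48  -0.139  0.031  0.022]
1.54 [ 0.689 -0.183  0.031  0.032]
1.53 [ 0.899 -0.225  0.031  0.042]
1.52 [ 1.109 -0.266  0.031  0.052]
1.51 [ 1.319 -0.304  0.031  0.062]
1.5 [ 1.53  -0.34   0.031  0.072]
1.49 [ 1.742 -0.374  0.031  0.082]
1.48 [ 1.953 -0.405  0.031  0.092]
1.47 [ 2.165 -0.435  0.031  0.102]
1.46 [ 2.377 -0.463  0.031  0.112]
1.45 [ 2.589 -0.488  0.031  0.122]
1.44 [ 2.802 -0.511  0.031  0.132]
1.43 [ 3.015 -0.532  0.031  0.142]
1.42 [ 3.228 -0.551  0.031  0.152]
1.41 [ 3.441 -0.568  0.031  0.162]
1.4 [ 3.655 -0.583  0.031  0.172]
1.39 [ 3.868 -0.596  0.031  0.182]
1.38 [ 4.082 -0.606  0.031  0.192]
1.37 [ 4.296 -0.615  0.031  0.202]
1.36 [ 4.51  -0.621  0.031  0.212]
1.35 [ 4.723 -0.625  0.031  0.222]
```

>>> {"op": "move_arm", "data": {"moves": [{"gripper":-1,"xyz":[0.13,-0.04,0],"angular":[0,0,0.006]},{"gripper":-1,"xyz":[0.27,-0.08,0],"angular":[0,0,0.012]},{"gripper":-1,"xyz":[0.48,-0.13,0],"angular":[0,0,0.022]},{"gripper":-1,"xyz":[0.69,-0.18,0],"angular":[0,0,0.032]},{"gripper":-1,"xyz":[0.9,-0.22,0],"angular":[0,0,0.042]},{"gripper":-1,"xyz":[1.11,-0.26,0],"angular":[0,0,0.052]},{"gripper":-1,"xyz":[1.32,-0.3,0],"angular":[0,0,0.062]},{"gripper":-1,"xyz":[1.53,-0.34,0],"angular":[0,0,0.072]}]}}

```text
clock: 11.5
position: [567.9, 79.8, 9.4]
ee_rot: [0.999, -0.036, -0.0, -0.0]
contact_force: [-2.6, 0.9, 1.6]
gripper_width: -0.3
```

```bash
python3 - <<'E'
from h import *
cmd(apply([1.53,-.34,0],0.072));report()
for th in np.arange(1.49,1.3,-0.01):print(round(th,3),rel(push(th,-1,9)))
E
```

```text
t 11.5 tcp [567.9  79.8   9.4] yaw -0.0714 F [-2.64  0.93  1.59] along tool x,y -2.7 -0.73 w -0.3
cmd [ 5.67836e+02  7.97190e+01  9.31200e+00 -7.10000e-02]
1.49 [ 0.209 -0.049  0.031  0.01 ]
1.48 [ 0.417 -0.096  0.031  0.02 ]
1.47 [ 0.626 -0.14   0.031  0.03 ]
1.46 [ 0.836 -0.183  0.031  0.04 ]
1.45 [ 1.046 -0.224  0.031  0.05 ]
1.44 [ 1.257 -0.262  0.031  0.06 ]
1.43 [ 1.467 -0.299  0.031  0.07 ]
1.42 [ 1.678 -0.333  0.031  0.08 ]
1.41 [ 1.89  -0.365  0.031  0.09 ]
1.4 [ 2.102 -0.395  0.031  0.1  ]
1.39 [ 2.314 -0.423  0.031  0.11 ]
1.38 [ 2.526 -0.449  0.031  0.12 ]
1.37 [ 2.739 -0.473  0.031  0.13 ]
1.36 [ 2.952 -0.494  0.031  0.14 ]
1.35 [ 3.165 -0.514  0.031  0.15 ]
1.34 [ 3.378 -0.531  0.031  0.16 ]
1.33 [ 3.591 -0.546  0.031  0.17 ]
1.32 [ 3.805 -0.559  0.031  0.18 ]
1.31 [ 4.018 -0.57   0.031  0.19 ]
```

>>> {"op": "move_arm", "data": {"moves": [{"gripper":-1,"xyz":[0.21,-0.05,0],"angular":[0,0,0.01]},{"gripper":-1,"xyz":[0.42,-0.1,0],"angular":[0,0,0.02]},{"gripper":-1,"xyz":[0.63,-0.14,0],"angular":[0,0,0.03]},{"gripper":-1,"xyz":[0.84,-0.18,0],"angular":[0,0,0.04]},{"gripper":-1,"xyz":[1.05,-0.22,0],"angular":[0,0,0.05]},{"gripper":-1,"xyz":[1.26,-0.26,0],"angular":[0,0,0.06]},{"gripper":-1,"xyz":[1.47,-0.3,0],"angular":[0,0,0.07]},{"gripper":-1,"xyz":[1.68,-0.33,0],"angular":[0,0,0.08]},{"gripper":-1,"xyz":[1.89,-0.36,0],"angular":[0,0,0.09]},{"gripper":-1,"xyz":[2.0,-0.38,0],"angular":[0,0,0.095]}]}}

```text
clock: 12.75
position: [588.2, 82.1, 9.3]
ee_rot: [0.997, -0.083, -0.0, 0.0]
contact_force: [-3.7, 0.8, 2.0]
gripper_width: -0.4
```

```bash
python3 - <<'E'
from h import *
cmd(apply([2,-.38,0],0.095));report()
p,d=grab('side','s3')
cv2.imwrite('pics/s3c.png',cv2.resize(p[130:280,280:480],None,fx=3.5,fy=3.5,interpolation=cv2.INTER_CUBIC))
for th in np.arange(1.40,1.24,-0.005):print(round(th,3),rel(push(th,-1,9)))
E
```

```text
t 12.75 tcp [588.2  82.1   9.3] yaw -0.1662 F [-3.73  0.76  1.98] along tool x,y -3.81 -0.13 w -0.4
cmd [ 5.88055e+02  8.20910e+01  9.31200e+00 -1.66000e-01]
1.4 [ 0.1   -0.025  0.031  0.005]
1.395 [ 0.204 -0.049  0.031  0.01 ]
1.39 [ 0.308 -0.073  0.031  0.015]
1.385 [ 0.413 -0.096  0.031  0.02 ]
1.38 [ 0.517 -0.119  0.031  0.025]
1.375 [ 0.622 -0.141  0.031  0.03 ]
1.37 [ 0.727 -0.162  0.031  0.035]
1.365 [ 0.832 -0.184  0.031  0.04 ]
1.36 [ 0.937 -0.204  0.031  0.045]
1.355 [ 1.042 -0.224  0.031  0.05 ]
1.35 [ 1.147 -0.244  0.031  0.055]
1.345 [ 1.252 -0.263  0.031  0.06 ]
1.34 [ 1.357 -0.281  0.031  0.065]
1.335 [ 1.463 -0.299  0.031  0.07 ]
1.33 [ 1.568 -0.317  0.031  0.075]
1.325 [ 1.674 -0.333  0.031  0.08 ]
1.32 [ 1.78  -0.35   0.031  0.085]
1.315 [ 1.885 -0.366  0.031  0.09 ]
1.31 [ 1.991 -0.381  0.031  0.095]
1.305 [ 2.097 -0.396  0.031  0.1  ]
1.3 [ 2.203 -0.41   0.031  0.105]
1.295 [ 2.309 -0.424  0.031  0.11 ]
1.29 [ 2.415 -0.437  0.031  0.115]
1.285 [ 2.522 -0.449  0.031  0.12 ]
1.28 [ 2.628 -0.462  0.031  0.125]
1.275 [ 2.734 -0.473  0.031  0.13 ]
1.27 [ 2.841 -0.484  0.031  0.135]
1.265 [ 2.947 -0.495  0.031  0.14 ]
1.26 [ 3.054 -0.505  0.031  0.145]
1.255 [ 3.16  -0.514  0.031  0.15 ]
1.25 [ 3.267 -0.523  0.031  0.155]
1.245 [ 3.373 -0.532  0.031  0.16 ]
```

View pics/s3c.png

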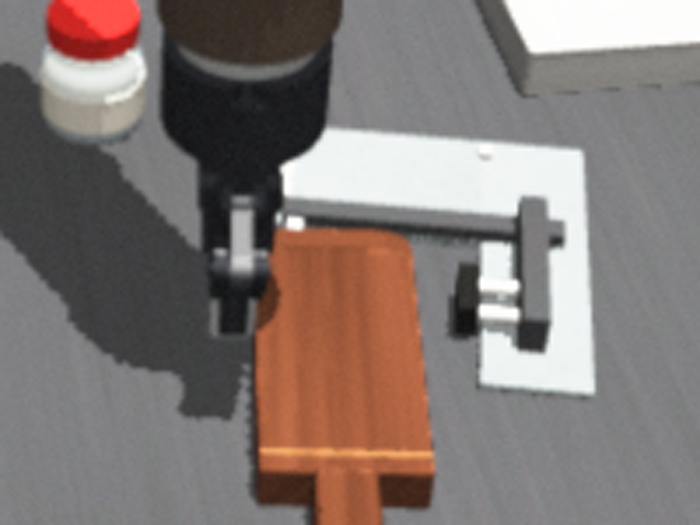

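The blade slides along the pressed-in roller (295,222), with the buffer face still about 20 mm away. I'll go on at about 1 mm per row.

>>> {"op": "move_arm", "data": {"moves": [{"gripper":-1,"xyz":[0.1,-0.02,0],"angular":[0,0,0.005]},{"gripper":-1,"xyz":[0.2,-0.05,0],"angular":[0,0,0.01]},{"gripper":-1,"xyz":[0.31,-0.07,0],"angular":[0,0,0.015]},{"gripper":-1,"xyz":[0.41,-0.1,0],"angular":[0,0,0.02]},{"gripper":-1,"xyz":[0.52,-0.12,0],"angular":[0,0,0.025]},{"gripper":-1,"xyz":[0.62,-0.14,0],"angular":[0,0,0.03]},{"gripper":-1,"xyz":[0.73,-0.16,0],"angular":[0,0,0.035]},{"gripper":-1,"xyz":[0.83,-0.18,0],"angular":[0,0,0.04]},{"gripper":-1,"xyz":[0.94,-0.2,0],"angular":[0,0,0.045]}]}}

```text
clock: 13.92
position: [598.3, 82.6, 9.3]
ee_rot: [0.994, -0.105, 0.0, -0.0]
contact_force: [-0.8, 0.5, -0.6]
gripper_width: 0.1
```

```bash
python3 - <<'E'
from h import *
cmd(apply([.94,-.2,0],0.045));report()
E
```

```text
t 13.93 tcp [598.3  82.6   9.3] yaw -0.2111 F [-0.79  0.46 -0.64] along tool x,y -0.87 -0.29 w 0.1
cmd [ 5.97656e+02  8.25110e+01  9.31200e+00 -2.11000e-01]
```

>>> {"op": "move_arm", "data": {"moves": [{"gripper":-1,"xyz":[0.08,-0.02,0],"angular":[0,0,0.004]},{"gripper":-1,"xyz":[0.16,-0.04,0],"angular":[0,0,0.008]},{"gripper":-1,"xyz":[0.24,-0.06,0],"angular":[0,0,0.012]},{"gripper":-1,"xyz":[0.32,-0.08,0],"angular":[0,0,0.016]},{"gripper":-1,"xyz":[0.4,-0.09,0],"angular":[0,0,0.019]}]}}

```text
clock: 14.55
position: [602.2, 82.7, 9.5]
ee_rot: [0.993, -0.115, 0.0, -0.0]
contact_force: [-0.9, -0.4, -0.4]
gripper_width: -0.2
```

```bash
python3 - <<'E'
from h import *
cmd(apply([.4,-.09,0],0.019));report()
E
```

```text
t 14.55 tcp [602.2  82.7   9.5] yaw -0.2299 F [-0.91 -0.39 -0.36] along tool x,y -0.8 0.58 w -0.2
cmd [ 6.01756e+02  8.25540e+01  9.31200e+00 -2.30000e-01]
```

>>> {"op": "move_arm", "data": {"moves": [{"gripper":-1,"xyz":[0.08,-0.02,0],"angular":[0,0,0.004]},{"gripper":-1,"xyz":[0.16,-0.04,0],"angular":[0,0,0.008]},{"gripper":-1,"xyz":[0.24,-0.06,0],"angular":[0,0,0.012]},{"gripper":-1,"xyz":[0.32,-0.08,0],"angular":[0,0,0.016]}]}}

```text
clock: 15.05
position: [605.5, 82.7, 9.5]
ee_rot: [0.992, -0.123, 0.0, -0.0]
contact_force: [-0.2, -0.4, -0.9]
gripper_width: -0.3
```

```bash
python3 - <<'E'
from h import *
cmd(apply([.32,-.08,0],0.016));report()
E
```

```text
t 15.05 tcp [605.5  82.7   9.5] yaw -0.2459 F [-0.19 -0.35 -0.91] along tool x,y -0.1 0.39 w -0.3
cmd [ 6.05054e+02  8.26030e+01  9.31200e+00 -2.46000e-01]
```

>>> {"op": "move_arm", "data": {"moves": [{"gripper":-1,"xyz":[0.08,-0.02,0],"angular":[0,0,0.004]},{"gripper":-1,"xyz":[0.16,-0.04,0],"angular":[0,0,0.008]},{"gripper":-1,"xyz":[0.24,-0.06,0],"angular":[0,0,0.012]},{"gripper":-1,"xyz":[0.32,-0.08,0],"angular":[0,0,0.016]}]}}

```text
clock: 15.55
position: [608.3, 82.6, 9.3]
ee_rot: [0.991, -0.131, -0.0, 0.0]
contact_force: [-1.3, 0.5, 1.7]
gripper_width: 0.2
```

```bash
python3 - <<'E'
from h import *
cmd(apply([.32,-.08,0],0.016));report()
p,d=grab('side','s4')
cv2.imwrite('pics/s4c.png',cv2.resize(p[130:280,280:480],None,fx=3.5,fy=3.5,interpolation=cv2.INTER_CUBIC))
E
```

```text
t 15.55 tcp [608.3  82.6   9.3] yaw -0.2621 F [-1.26  0.52  1.7 ] along tool x,y -1.35 -0.18 w 0.2
cmd [ 6.08352e+02  8.26000e+01  9.31200e+00 -2.62000e-01]
```

View pics/s4c.png

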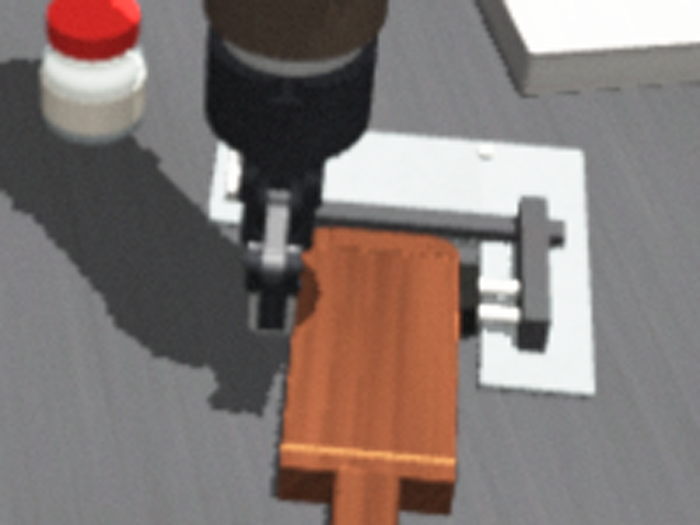

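The blade is right at the buffer (460,290). I'll press in steps of about 1 mm commanded, reading the force each time.

>>> {"op": "move_arm", "data": {"moves": [{"gripper":-1,"xyz":[0.07,-0.01,0],"angular":[0,0,0.003]},{"gripper":-1,"xyz":[0.14,-0.02,0],"angular":[0,0,0.007]},{"gripper":-1,"xyz":[0.2,-0.03,0],"angular":[0,0,0.01]},{"gripper":-1,"xyz":[0.2,-0.03,0],"angular":[0,0,0.01]}]}}

```text
clock: 16.1
position: [609.1, 82.4, 9.0]
ee_rot: [0.991, -0.136, -0.001, 0.0]
contact_force: [-5.0, 1.6, 2.7]
gripper_width: 0.1
```

```bash
python3 - <<'E'
from h import *
cmd(apply([.2,-.03,0],0.01));report()
E
```

```text
t 16.1 tcp [609.1  82.4   9. ] yaw -0.2722 F [-5.04  1.58  2.69] along tool x,y -5.28 -0.16 w 0.1
cmd [ 6.10362e+02  8.23720e+01  9.31200e+00 -2.72000e-01]
```

>>> {"op": "move_arm", "data": {"moves": [{"gripper":-1,"xyz":[0.06,-0.01,0],"angular":[0,0,0.002]},{"gripper":-1,"xyz":[0.12,-0.01,0],"angular":[0,0,0.004]},{"gripper":-1,"xyz":[0.18,-0.02,0],"angular":[0,0,0.006]},{"gripper":-1,"xyz":[0.24,-0.03,0],"angular":[0,0,0.008]},{"gripper":-1,"xyz":[0.24,-0.03,0],"angular":[0,0,0.008]}]}}

```text
clock: 16.73
position: [609.6, 82.2, 8.7]
ee_rot: [0.99, -0.14, -0.003, 0.001]
contact_force: [-9.3, 4.1, 4.0]
gripper_width: -0.4
```

```bash
python3 - <<'E'
from h import *
cmd(apply([.24,-.03,0],0.008));report()
E
```

```text
t 16.73 tcp [609.6  82.2   8.7] yaw -0.2804 F [-9.31  4.14  4.02] along tool x,y -10.09 -1.4 w -0.4
cmd [ 6.12754e+02  8.20160e+01  9.31200e+00 -2.80000e-01]
```

>>> {"op": "move_arm", "data": {"moves": [{"gripper":-1,"xyz":[0.05,0,0],"angular":[0,0,0.001]},{"gripper":-1,"xyz":[0.1,0,0],"angular":[0,0,0.002]},{"gripper":-1,"xyz":[0.14,0,0],"angular":[0,0,0.003]},{"gripper":-1,"xyz":[0.14,0,0],"angular":[0,0,0.003]},{"gripper":-1,"xyz":[0.14,0,0],"angular":[0,0,0.003]}]}}

```text
clock: 17.35
position: [609.9, 82.0, 8.5]
ee_rot: [0.99, -0.141, -0.004, 0.001]
contact_force: [-11.3, 6.7, 4.3]
gripper_width: 0.2
```

```bash
python3 - <<'E'
from h import *
cmd(apply([.14,0,0],0.003));report()
E
```

```text
t 17.35 tcp [609.9  82.    8.5] yaw -0.2836 F [-11.26   6.74   4.3 ] along tool x,y -12.69 -3.32 w 0.2
cmd [ 6.141e+02  8.163e+01  9.312e+00 -2.830e-01]
```

>>> {"op": "move_arm", "data": {"moves": [{"gripper":-1,"xyz":[0,0,0],"angular":[0,0,0]},{"gripper":-1,"xyz":[0,0,0],"angular":[0,0,0]},{"gripper":-1,"xyz":[0,0,0],"angular":[0,0,0]},{"gripper":-1,"xyz":[0,0,0],"angular":[0,0,0]},{"gripper":-1,"xyz":[0,0,0],"angular":[0,0,0]},{"gripper":-1,"xyz":[0,0,0],"angular":[0,0,0]},{"gripper":-1,"xyz":[0,0,0],"angular":[0,0,0]},{"gripper":-1,"xyz":[0,0,0],"angular":[0,0,0]},{"gripper":-1,"xyz":[0,0,0],"angular":[0,0,0]},{"gripper":-1,"xyz":[0,0,0],"angular":[0,0,0]}]}}

```text
clock: 18.6
position: [609.9, 82.0, 8.5]
ee_rot: [0.99, -0.141, -0.004, 0.001]
contact_force: [-11.8, 6.3, 5.5]
gripper_width: -0.0
```

```bash
python3 - <<'E'
from h import *
report()
E
```

```text
t 18.6 tcp [609.9  82.    8.5] yaw -0.2835 F [-11.84   6.26   5.49] along tool x,y -13.12 -2.69 w -0.0
cmd [ 6.141e+02  8.163e+01  9.312e+00 -2.830e-01]
```

Held about 13 N for over 1.25 s. Now I back off gently, then rise.

>>> {"op": "move_arm", "data": {"moves": [{"gripper":-1,"xyz":[-0.15,0,0],"angular":[0,0,0]},{"gripper":-1,"xyz":[-0.3,0,0],"angular":[0,0,0]},{"gripper":-1,"xyz":[-0.5,0,0],"angular":[0,0,0]},{"gripper":-1,"xyz":[-0.8,0,0],"angular":[0,0,0]},{"gripper":-1,"xyz":[-1.5,0,0],"angular":[0,0,0]},{"gripper":-1,"xyz":[-3.0,0,0],"angular":[0,0,0]},{"gripper":-1,"xyz":[-4.0,0,-1],"angular":[0,0,0]},{"gripper":-1,"xyz":[-6.0,0,-5],"angular":[0,0,0]},{"gripper":-1,"xyz":[-9.0,0,-9],"angular":[0,0,0]},{"gripper":-1,"xyz":[-10.0,0,-11],"angular":[0,0,0]}]}}

```text
clock: 19.85
position: [517.3, 110.4, 122.5]
ee_rot: [0.99, -0.14, 0.002, -0.001]
contact_force: [1.1, 0.3, 0.1]
gripper_width: 0.2
```

```bash
python3 - <<'E'
from h import *
cmd(apply([-10,0,-11],0));report()
p,d=grab('top','t5');q,_=grab('side','s5')
a=cv2.resize(p[120:260,180:320],(560,560),interpolation=cv2.INTER_CUBIC)
b=np.zeros_like(a);b[:300,:]=0
q=cv2.resize(q[130:270,300:440],(560,560),interpolation=cv2.INTER_CUBIC)
o=np.hstack([a,q]);o=cv2.resize(o,(800,400));cv2.imwrite('pics/c5.png',o)
E
```

```text
t 19.85 tcp [517.3 110.4 122.5] yaw -0.2812 F [1.08 0.26 0.07] along tool x,y 0.96 -0.55 w 0.2
cmd [ 5.18076e+02  1.09548e+02  1.19312e+02 -2.83000e-01]
```

View pics/c5.png

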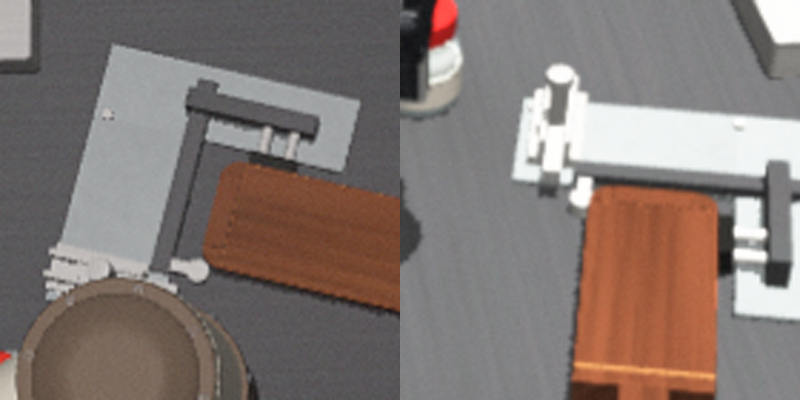

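The blade sits against the buffer and the roller (200,268 left; 580,190 right) has sprung out behind it. The knob is at (560,75) on the right. Next is the bolt: the current yaw already puts tool y along the rack's -x.

```bash
cat >> h.py <<'E'
PHI=1.304
def rack(x,y,z):
    c,s=np.cos(PHI),np.sin(PHI)
    return np.r_[PEG+[c*x-s*y,s*x+c*y],z,PHI-np.pi/2]
E
python3 - <<'E'
from h import *
for t in(rack(378,65,125),rack(378,65,30)):print(t,rel(t))
E
```

```text
[ 6.39956522e+02  2.50463298e+02  1.25000000e+02 -2.66796327e-01] [ 7.7690e+00 -1.6934e+01 -5.6900e-01 -1.6000e-02]
[ 6.39956522e+02  2.50463298e+02  3.00000000e+01 -2.66796327e-01] [ 7.7690e+00 -1.6934e+01  8.9310e+00 -1.6000e-02]
```

>>> {"op": "move_arm", "data": {"moves": [{"gripper":-1,"xyz":[1.5,-3.5,-0.8],"angular":[0,0,-0.016]},{"gripper":-1,"xyz":[3.5,-8,-0.8],"angular":[0,0,-0.016]},{"gripper":-1,"xyz":[6,-13,-0.8],"angular":[0,0,-0.016]},{"gripper":-1,"xyz":[7.5,-16,-0.8],"angular":[0,0,-0.016]},{"gripper":-1,"xyz":[7.8,-16.9,-0.8],"angular":[0,0,-0.016]},{"gripper":-1,"xyz":[7.8,-16.9,2],"angular":[0,0,-0.016]},{"gripper":-1,"xyz":[7.8,-16.9,5],"angular":[0,0,-0.016]},{"gripper":-1,"xyz":[7.8,-16.9,7.5],"angular":[0,0,-0.016]},{"gripper":-1,"xyz":[7.8,-16.9,8.7],"angular":[0,0,-0.016]},{"gripper":-1,"xyz":[7.8,-16.9,8.9],"angular":[0,0,-0.016]}]}}

```text
clock: 21.2
position: [639.7, 249.5, 29.6]
ee_rot: [0.991, -0.133, -0.001, 0.001]
contact_force: [0.6, -0.4, 0.1]
gripper_width: 0.1
```

```bash
python3 - <<'E'
from h import *
cmd(apply([7.8,-16.9,8.9],-0.016));report()
p,d=grab('side','s6')
cv2.imwrite('pics/s6c.png',cv2.resize(p[70:230,270:450],None,fx=3.5,fy=3.5,interpolation=cv2.INTER_CUBIC))
E
```

```text
t 21.2 tcp [639.7 249.5  29.6] yaw -0.267 F [ 0.62 -0.4   0.14] along tool x,y 0.7 0.22 w 0.1
cmd [ 6.40156e+02  2.50052e+02  3.03120e+01 -2.67000e-01]
```

View pics/s6c.png

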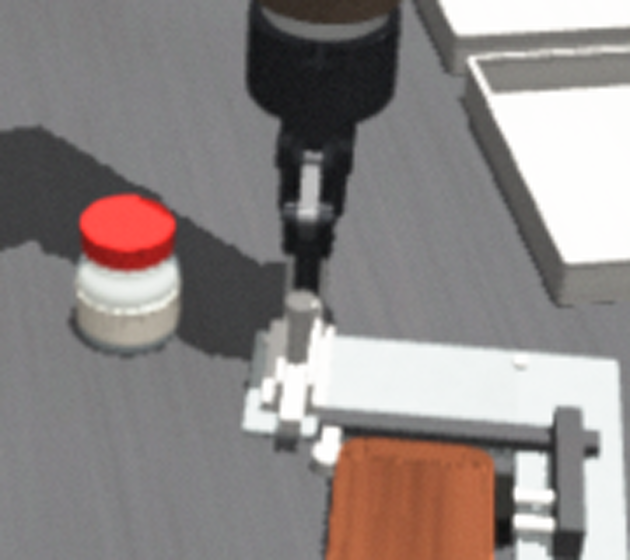

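>>> {"op": "move_arm", "data": {"moves": [{"gripper":-1,"xyz":[0,0.7,0],"angular":[0,0,0]},{"gripper":-1,"xyz":[0,1.3,0],"angular":[0,0,0]},{"gripper":-1,"xyz":[0,1.8,0],"angular":[0,0,0]},{"gripper":-1,"xyz":[0,2.1,0],"angular":[0,0,0]},{"gripper":-1,"xyz":[0,2.4,0],"angular":[0,0,0]},{"gripper":-1,"xyz":[0,2.7,0],"angular":[0,0,0]},{"gripper":-1,"xyz":[0,3.0,0],"angular":[0,0,0]},{"gripper":-1,"xyz":[0,3.3,0],"angular":[0,0,0]},{"gripper":-1,"xyz":[0,3.6,0],"angular":[0,0,0]},{"gripper":-1,"xyz":[0,3.9,0],"angular":[0,0,0]}]}}

```text
clock: 22.5
position: [630.0, 212.5, 30.4]
ee_rot: [0.991, -0.133, 0.0, -0.0]
contact_force: [0.3, 1.7, -0.1]
gripper_width: -0.1
```

```bash
python3 - <<'E'
from h import *
cmd(apply([0,3.9,0],0));report()
E
```

```text
t 22.5 tcp [630.  212.5  30.4] yaw -0.2667 F [ 0.31  1.68 -0.13] along tool x,y -0.14 -1.7 w -0.1
cmd [ 6.29868e+02  2.12433e+02  3.03120e+01 -2.67000e-01]
```

>>> {"op": "move_arm", "data": {"moves": [{"gripper":-1,"xyz":[0,0.3,0],"angular":[0,0,0]},{"gripper":-1,"xyz":[0,0.6,0],"angular":[0,0,0]},{"gripper":-1,"xyz":[0,0.9,0],"angular":[0,0,0]},{"gripper":-1,"xyz":[0,1.2,0],"angular":[0,0,0]},{"gripper":-1,"xyz":[0,1.5,0],"angular":[0,0,0]},{"gripper":-1,"xyz":[0,1.8,0],"angular":[0,0,0]},{"gripper":-1,"xyz":[0,2.0,0],"angular":[0,0,0]},{"gripper":-1,"xyz":[0,2.1,0],"angular":[0,0,0]},{"gripper":-1,"xyz":[0,2.2,0],"angular":[0,0,0]},{"gripper":-1,"xyz":[0,2.3,0],"angular":[0,0,0]}]}}

```text
clock: 23.75
position: [624.1, 190.5, 30.4]
ee_rot: [0.991, -0.133, 0.0, -0.0]
contact_force: [1.2, 3.4, -0.4]
gripper_width: -0.2
```

```bash
python3 - <<'E'
from h import *
cmd(apply([0,2.3,0],0));report()
p,d=grab('side','s7')
cv2.imwrite('pics/s7c.png',cv2.resize(p[110:230,300:440],None,fx=4,fy=4,interpolation=cv2.INTER_CUBIC))
E
```

```text
t 23.75 tcp [624.1 190.5  30.4] yaw -0.2667 F [ 1.21  3.37 -0.38] along tool x,y 0.28 -3.57 w -0.2
cmd [ 6.23801e+02  1.90248e+02  3.03120e+01 -2.67000e-01]
```

View pics/s7c.png

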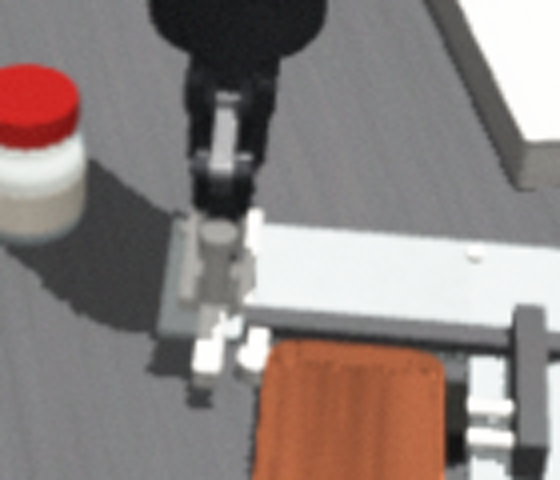

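The bolt's tip (208,355) is moving out and the blade has not been disturbed. I'll go on to the stop.

>>> {"op": "move_arm", "data": {"moves": [{"gripper":-1,"xyz":[0,0.15,0],"angular":[0,0,0]},{"gripper":-1,"xyz":[0,0.3,0],"angular":[0,0,0]},{"gripper":-1,"xyz":[0,0.45,0],"angular":[0,0,0]},{"gripper":-1,"xyz":[0,0.6,0],"angular":[0,0,0]},{"gripper":-1,"xyz":[0,0.75,0],"angular":[0,0,0]},{"gripper":-1,"xyz":[0,0.85,0],"angular":[0,0,0]},{"gripper":-1,"xyz":[0,0.95,0],"angular":[0,0,0]}]}}

```text
clock: 24.68
position: [624.3, 189.9, 30.8]
ee_rot: [0.991, -0.132, 0.005, -0.007]
contact_force: [-0.4, 26.9, -6.3]
gripper_width: 0.2
```

```bash
python3 - <<'E'
from h import *
cmd(apply([0,.95,0],0));report()
E
```

```text
t 24.68 tcp [624.3 189.9  30.8] yaw -0.2648 F [-0.4  26.85 -6.32] along tool x,y -7.41 -25.81 w 0.2
cmd [ 6.21295e+02  1.81084e+02  3.03120e+01 -2.67000e-01]
```

>>> {"op": "move_arm", "data": {"moves": [{"gripper":-1,"xyz":[0,-0.5,0],"angular":[0,0,0]},{"gripper":-1,"xyz":[0,-1,0],"angular":[0,0,0]},{"gripper":-1,"xyz":[0,-1.6,0],"angular":[0,0,0]},{"gripper":-1,"xyz":[0,-2.5,0],"angular":[0,0,0]},{"gripper":-1,"xyz":[0,-4.5,0],"angular":[0,0,0]},{"gripper":-1,"xyz":[0,-5,-3],"angular":[0,0,0]},{"gripper":-1,"xyz":[0,-6,-8],"angular":[0,0,0]},{"gripper":-1,"xyz":[0,-9,-12],"angular":[0,0,0]},{"gripper":-1,"xyz":[0,-14,-13],"angular":[0,0,0]},{"gripper":-1,"xyz":[-3,-19,-13],"angular":[0,0,0]}]}}

```text
clock: 25.92
position: [644.4, 374.0, 162.0]
ee_rot: [0.991, -0.134, 0.001, -0.001]
contact_force: [0.3, 1.0, -1.7]
gripper_width: -0.0
```

```bash
python3 - <<'E'
from h import *
cmd(apply([-3,-19,-13],0));report()
p,d=grab('top','t8');q,_=grab('side','s8')
a=cv2.resize(p[120:260,180:320],(560,560),interpolation=cv2.INTER_CUBIC)
q=cv2.resize(q[130:270,300:440],(560,560),interpolation=cv2.INTER_CUBIC)
cv2.imwrite('pics/c8.png',cv2.resize(np.hstack([a,q]),(800,400)))
E
```

```text
t 25.93 tcp [644.4 374.  162. ] yaw -0.2694 F [ 0.27  0.95 -1.73] along tool x,y 0.01 -0.99 w -0.0
cmd [ 6.42476e+02  3.72268e+02  1.60312e+02 -2.67000e-01]
```

No views are left, so I'll check the knob, blade and jar numerically from colour and depth.

```bash
python3 - <<'E'
from h import *
def rk(w):
    e=w[:,:2]-PEG;c,s=np.cos(PHI),np.sin(PHI);return np.c_[c*e[:,0]+s*e[:,1],-s*e[:,0]+c*e[:,1],w[:,2]]
vv,uu=np.mgrid[120:330,150:460];uv=np.c_[uu.ravel(),vv.ravel()]
for f in('t0','t8'):
    d=np.load(f'pics/{f}.npy');p=cv2.imread(f'pics/{f}.png')
    W=rk(atd('top',uv,d));ok=(d[uv[:,1],uv[:,0]]>0)
    k=W[ok&(abs(W[:,1]-65)<25)&(W[:,0]>270)&(W[:,0]<355)&(W[:,2]>52)&(W[:,2]<75)]
    print(f,'knob',len(k),np.median(k,0).round(1) if len(k) else '')
    h=cv2.cvtColor(p,cv2.COLOR_BGR2HSV)
    m=cv2.inRange(h,(2,80,30),(18,255,200));m[:130]=0;m[310:]=0;m[:,:200]=0;m[:,345:]=0
    c=max(cv2.findContours(m,0,1)[0],key=cv2.contourArea)[:,0].astype(float)
    r=rk(atz('top',c,24));
    R=cv2.minAreaRect(r[:,:2].astype(np.float32));print('blade rack',R)
    red=cv2.inRange(h,(0,200,100),(3,255,255))
    for n,(x,y) in dict(A=(428,301),B=(179,255)).items():
        q=red[y-25:y+25,x-25:x+25];M=cv2.moments(q);print(n,x-25+M['m10']/max(M['m00'],1),y-25+M['m01']/max(M['m00'],1),end=' ')
    print('mould diff',cv2.absdiff(cv2.imread('pics/t0.png'),p)[195:240,420:465].mean())
E
```

```text
t0 knob 67 [328.5  65.6  61.3]
blade rack ((131.670166015625, 112.15857696533203), (193.0309295654297, 80.46615600585938), 40.35871887207031)
A 428.6666666666667 303.43333333333334 B 177.05740181268882 254.91842900302115 mould diff 0.0
t8 knob 68 [293.1  65.4  62.2]
blade rack ((171.15240478515625, -0.2966728210449219), (81.69273376464844, 195.90692138671875), 89.8316650390625)
A 425.52173913043475 303.52173913043475 B 176.6996699669967 255.18151815181517 mould diff 3.148312757201646
```

```bash
python3 - <<'E'
from h import *
vv,uu=np.mgrid[180:340,390:480];uv=np.c_[uu.ravel(),vv.ravel()]
for f in('t0','t1','t8'):
    d=np.load(f'pics/{f}.npy');W=atd('top',uv,d);v=d[uv[:,1],uv[:,0]]>0
    a=W[v&(W[:,2]>78)&(W[:,2]<95)&(W[:,0]<500)];m=W[v&(W[:,2]>60)&(W[:,0]>540)]
    print(f,len(a),a.mean(0).round(1),len(m),m.mean(0).round(1))
s=arm.read_state();print(s['clock'],s['joint_vel'].round(3))
E
```

```text
t0 694 [ 444.3 -208.3   84.9] 460 [ 607.2 -249.1   73.1]
t1 697 [ 444.3 -208.3   85. ] 461 [ 607.2 -248.9   73. ]
t8 695 [ 444.3 -208.4   84.9] 455 [ 607.3 -248.9   73.3]
26.025 [-0.064 -0.014 -0.05   0.013 -0.01   0.034]
```

All bystanders are unmoved, the knob has moved 35 mm, and the blade is docked. Handing in.

```bash
python3 -c "
from h import *
print(arm.job_done())"
```

```text
the job is handed in; nothing more can be done
None
```

The paddle is stowed, the bolt is across behind it, and the job is handed in at about 26 s of the 67 s allowed. No verdict is reported.

**Push:** I pushed the blade's long edge about 208 mm from the eye with the shut fingers. The highest force reading on the catch was about 9.5 N in all, and the catch yielded.

**Buffer:** I held the blade there for about 1.4 s with 13 N of push, 14.5 N in all with the sideways and vertical parts. That should be about 10–12 N on the buffer. Forces were only read at the end of each move, so a short peak in between would not show.

**Bolt:** I backed off and pushed the knob to its stop with about 26 N.

**Last checks:**
- **Knob:** moved 35.4 mm along the bolt's direction, against 36 mm for fully across.
- **Blade:** docked, with its centre line about 0.3 mm from the rack's x axis.
- **Catch:** seen sprung out behind the blade in the last picture I could view, taken before the bolt was pushed.
- **Bystanders:** jar_a and the mould were within 0.2 mm of their starting places. jar_b's cap was within half a pixel.
- **Robot:** clear of everything when I handed in.

**Failed or disagreed:**
- The final picture could not be viewed because the 12-picture limit was used up, so the last state was checked from colour and depth data only.
- A colour check suggested jar_a had shifted about 3 pixels. Depth showed it had not moved.

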